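# Pack and lock the specimen carrier

## Robot

A 6-joint arm with a two-finger parallel gripper is mounted at the origin on a cart in front of the work surface, level with it; the furniture and walls round the work are solid. World frame = base frame: x ahead of the robot, y to its left, z up, the work surface at z = 0. Lengths are in mm, angles in rad, forces in N, time in s.
With the tool pointing down it reaches from about 400 to 925 mm from the base axis. Payload 12.5 kg.
Tool frame: the origin (TCP) lies midway between the tips of the shut fingers; the grasp point (between the pads) lies 19 mm behind it; z points along the fingers, y is the line along which they close (so a half turn about z gives the same grasp; the last joint's range is limited). The gripper opens to 95 mm and grips with 3 to 60 N. Pads are 20 mm wide; open, the fingers measure 119 mm over their backs; the gripper's body (75 mm by 180 mm) begins 59 mm behind the grasp point.
Start: joints at [-0.106, 0.491, 1.559, -0, 1.092, -0.106], TCP at [625.017, 0.021, 214.661] pointing down, gripper open.
Joint ranges: [-3.1, 3.1], [-0.84, 2.19], [0.05, 2.79], [-1.13, 4.28], [0.06, 2.93], [-2.69, 2.69]. Speed limits (rad/s): [2.22, 2.22, 2.79, 3.14, 3.14, 3.14].

## Interface

Orientations are given as [roll, pitch, yaw] about the fixed x, y, z axes, in that order (R = Rz(yaw) Ry(pitch) Rx(roll)).
In Python, from cell import state, viewer, env, models gives the robot as it stands. The module is installed in compiled form; this text tells all that it offers.
- The arm moves only by the tool arm_command, never from a script. Its argument "rows" is a list of rows, each a list of 2 entries, a list of its own where there are three numbers: the shift along the tool's x, y, z normalised to -1 to 1, where 1 is 0.25 m, then the turn about the tool's z normalised to -1 to 1, where 1 is pi rad. A call has exactly 5 rows; each row shifts and turns the commanded pose from where the row before left it, along the tool's axes as they then stand; what a row does not reach is not made up. A row lasts 1/10 s, in which the tool goes at most 50 mm and 8.59 degrees, less where a joint would pass 70% of its speed; a pose out of reach is approached as far as the arm can. A call with a number of a shift or a turn outside -1 to 1 is refused whole. A call with a gripper value outside its range is refused whole. "claw" is the opening, from 0 (shut) to 1 (fully open), set as the call begins (left out, the last holds). The fingers move at their own pace and stop on an object; the grip force is fixed at half the most. Time passes only in rows, so rows that do not move let the fingers close, or fill a call up. It gives the time, the measured TCP pose, the force, the opening and the grip force at its end, in the units of the state.
- state(): the state, without advancing time (a new reading comes with each control period).
- viewer.read_camera(name): name is "scene" or "side" or "wrist"; returns (picture, depth): 420x560x3 uint8, red, green, blue; 420x560 float32, mm along the optical axis (not along the pixel's ray), 0 where there is no reading.
- viewer.get_calibration(name): a dict with "camera_matrix" (3x3 intrinsics, pixels), "world_to_cam" (4x4, takes a point from world to camera coordinates). Camera axes: x right, y up, looking along -z (the intrinsics and any distortion apply to the point x, -y, -z); pixel columns grow to the right and rows downward; lengths in mm; the calibration is good to about 2 mm. A picture is of the moment at which its call begins: read the wrist's pose just before it. get_calibration takes no time and is no camera call; for the wrist camera it gives the pose at the moment of the call.
- env.job_done(): hands the job in; it is judged then, once.
Trained networks look in the newest picture that a camera, given by its name, has taken for a name from the list of things; names that differ only in an ending like _2 or _b are one class to them, and where a whole thing is asked for, a point or a joint stands for the part that bears it (a point fixed in the world has none). Each returns a list of dicts, best first, with "confidence" (0 to 1); they miss things now and then, are a little off and sometimes report something else, mostly with a low value. They report only what shows in the picture. A call takes as long as a camera call. They do not tell look-alikes from the thing itself.
- models.search_frame(camera, label): "position" ([x, y, z] in mm, in world coordinates, good to about 4 mm: the middle of the surface that is visible of it).
- models.mark_of(camera, label): "position" ([x, y, z] in mm, in world coordinates, good to about 4 mm: a listed point, or the origin of a listed thing).
The state is a dict: "t": time; "joints": joint angles; "qvel": joint speeds; "tau": joint torques, N m; "eef_pos": TCP position; "tcp_rot": TCP orientation; "ft_force": force on the tool from outside, world axes, zero at the start; "moment": the same for the moment, N m; "opening": opening from 0.0 (shut) to 1.0 (fully open); "grip_force": force on a finger pad.
Only numpy, scipy, OpenCV 4.12 (cv2) and the standard library are available. Lean on these libraries where they do the work, as an engineer would, in place of code of your own. Each camera call takes 0.05 s, during which the arm holds its last target. There are 200 camera calls.

## Task

Get the specimen carrier ready for the courier: stand the loose specimen jar in the carrier's empty bay beside the jar already packed, close the hinged lid fully so that its slotted plate drops over the black turnbutton, and then turn the button a quarter turn anticlockwise (seen from above) so that it lies across the slot and locks the lid. Keep both specimen jars upright all the time, and leave the amber bottle standing where it is.

Things in the scene. Friction and masses are not known exactly. Their poses are not given: they have to be found in the camera images.
- carrier: fixed specimen carrier: light grey base 110 (x) x 240 (y) x 46 mm high, walls 6 mm, dark foam insert (top z = 36 mm) with two square bays 76 x 76 mm, blue cold pack between them (top z = 42). Origin: centre of the base's underside; +x to the hinge side, -x is its front, z up. A latch shelf 100 mm wide sticks out in front, x = -55 to -120, top z = 46 mm. Bail handles reach y = +-132 mm
- empty_bay (a point): centre of the floor of the empty bay (the bay on the carrier's -y side), at carrier (0, -60, 14) mm: the jar's underside belongs on this point. The packed jar stands in the other bay, at carrier (0, 60, 14) mm
- loose_jar: the loose specimen jar, upright on the desk: clear round jar with white contents and a red lid, 63 mm in diameter at the lid, 59 mm below it, 66 mm high, 0.07 to 0.14 kg. Origin: centre of its underside, z up. Standing in the bay its top is at carrier z = 80 mm, above the base's walls (46 mm)
- packed_jar: a second jar like the loose one, already standing in the carrier's +y bay. Origin: centre of its underside, z up
- amber_bottle: brown bottle with a gold cap, 51 mm in diameter, 120 mm high, standing loose on the desk beside the work. Origin: centre of its underside, z up
- lid (a joint): angle (rad) of the teal lid: 0 = fully closed, grows as it opens; starts standing open at 1.65 to 1.85. Friction hinge (0.32 N m): the lid stays where it is left and takes 2 to 6 N at its front edge to move. The lid is a shell 110 mm deep from the hinge, 240 wide, 44 high, 0.25 kg; closed, its flat top is at carrier z = 91 mm
- lid_hinge (a point): middle of the hinge line, which runs along the carrier's y at carrier x = 55, z = 47 mm (the lid's rim is level with it when closed)
- lid_front_edge (a point): middle of the lid's outer top edge at its front: 110 mm from the hinge along the lid, 44 mm above the rim on the outside; with the lid closed at carrier (-55, 0, 91) mm
- lid_slot (a point): centre of the slot, 72 mm (along y) x 24 mm, in the flat steel plate, 100 mm wide and 4 mm thick, that goes on from the lid's rim at the front (110 to 175 mm from the hinge; slot centre at 150 mm). With the lid closed the plate lies on the latch shelf, its upper face at carrier z = 51 mm, and the turnbutton stands up through the slot
- turnbutton (a joint): angle (rad) of the black turnbutton about its upright axis: 0 = bar along the carrier's y, in line with the slot, so that the plate can drop over it; grows anticlockwise seen from above; stop at 1.57, where the bar lies along the carrier's x across the slot and locks the lid. Light friction (0.06 N m), stays where it is left. Starts at 0 to 0.08
- turnbutton_top (a point): centre of the button's top, on its axis, at carrier (-95, 0, 74) mm. The button is a bar 60 mm long, 12 wide and 20 high (carrier z = 54 to 74 mm) on a thin neck. The closed lid's front wall is 40 mm behind the axis
Not all that is in view belongs to the job. What is shaped like the loose_jar but turquoise is not meant.

How it is judged (in metres and radians):
On the way, in this order (a step that is already met when the one before it is completed fails the run):
1. the loose jar stands upright in the empty bay, let go (horizontal distance between loose_jar and empty_bay below 0.017 m and z of loose_jar in the frame of carrier below 0.02 m and angle between loose_jar's own z axis and vertical below 0.1 rad and contact force between the fingers and loose_jar below 0.3 N), for 0.2 s.
2. the lid is fully closed over the turnbutton (value of joint lid below 0.03 rad and value of joint turnbutton below 0.35 rad), for 0.2 s.
3. the turnbutton is turned across the slot (value of joint lid below 0.03 rad and value of joint turnbutton above 1.3 rad), for 0.2 s.
At the end, for the whole second after the job is handed in: Lid fully closed (within 0.03 rad), turnbutton turned at least 1.3 rad across the slot, the loose jar standing upright on the floor of the bay that was empty (within 17 mm of its centre, tilt under 0.1 rad) and at rest, the packed jar still upright in its own bay (all of step 3 and horizontal distance between loose_jar and empty_bay below 0.017 m and z of loose_jar in the frame of carrier below 0.02 m and angle between each of loose_jar, packed_jar's own z axis and vertical below 0.1 rad and distance of packed_jar from where it was at the start of the episode below 0.02 m and linear speed of loose_jar below 0.02 m/s); the robot touches nothing.
It fails at once if a specimen jar is tipped more than about 30 degrees (angle between any of loose_jar, packed_jar's own z axis and vertical above 0.5 rad).
It fails at once if the packed jar is moved out of its place (distance of packed_jar from where it was at the start of the episode above 0.03 m).
It fails at once if the amber bottle is knocked over or moved more than 30 mm (angle between amber_bottle's own z axis and vertical above 0.4 rad or distance of amber_bottle from where it was at the start of the episode above 0.03 m).
It also fails if it takes over 72 s, if anything falls off the work surface, if the arm or the gripper's body presses on something with over 40 N, if the wrist force passes 120 N, or if a joint passes its speed limit or range.

## Working session

There is one attempt and no reset: what is moved stays moved. The work goes in short steps, Python scripts to look and compute and a tool call to move; the robot and the scene stay as the last step left them, time stands still between calls to the robot, and variables do not carry over. Pictures are saved under pics/ and viewed, at most 10 in all, crops included, and the job is handed in when it is done.

Besides the shell and the picture viewer there is one more tool, called after "Emit:" in YAML: its name, and indented under it one key for each argument. arm_command: Moves the arm, as the interface text tells. Scaled input: -1 to 1 covers 0.25 m each way for a shift and pi rad each way for a turn. Its arguments: {"type":"object","properties":{"rows":{"type":"array","items":{"type":"array"}},"claw":{"type":"number"}},"required":["rows"]}

```bash
mkdir -p pics
cat > h.py <<'E'
import numpy as np, cv2
from cell import state, viewer, env, models
def shot(n, f=None):
    p,d=viewer.read_camera(n)
    if f: cv2.imwrite('pics/'+f, p[:,:,::-1])
    return p,d,viewer.get_calibration(n)
def px2w(c,d,u,v,dep=None):
    z=d[int(v),int(u)] if dep is None else dep
    K=np.array(c['camera_matrix']);T=np.linalg.inv(np.array(c['world_to_cam']))
    x=(u-K[0,2])/K[0,0]*z; y=(v-K[1,2])/K[1,1]*z
    return (T@[x,-y,-z,1])[:3]
def cloud(c,d):
    K=np.array(c['camera_matrix']);T=np.linalg.inv(np.array(c['world_to_cam']))
    v,u=np.mgrid[:d.shape[0],:d.shape[1]]
    P=np.stack([(u-K[0,2])/K[0,0]*d,-(v-K[1,2])/K[1,1]*d,-d,np.ones_like(d)],-1)@T.T
    return P[...,:3]
def w2px(c,p):
    q=np.array(c['world_to_cam'])@[*p,1];K=np.array(c['camera_matrix'])
    return K[0,0]*q[0]/-q[2]+K[0,2], K[1,1]*-q[1]/-q[2]+K[1,2]
E
python3 - <<'E'
from h import *
a=shot('scene')[0];b=shot('side')[0]
s=state();print(s['t'],s['eef_pos'],s['tcp_rot'],s['opening'],s['ft_force'])
cv2.imwrite('pics/a.png',a[:,:,::-1]);cv2.imwrite('pics/b.png',b[:,:,::-1])
for cam in('scene','side'):
  for l in('carrier','empty_bay','loose_jar','packed_jar','amber_bottle','lid_hinge','lid_front_edge','lid_slot','turnbutton_top'):
    print(cam,l,[(np.round(r['position']).tolist(),round(r['confidence'],2)) for r in models.mark_of(cam,l)][:4])
E
```

```text
0.1 [6.24800327e+02 5.97235314e-02 2.14137756e+02] [-3.14067798e+00 -7.74063244e-05  1.57083786e+00] 1.000318014881377 [0.06460788 0.64069023 0.69886679]
scene carrier [([537.0, -33.0, 2.0], 0.83)]
scene empty_bay [([525.0, -93.0, 17.0], 0.96)]
scene loose_jar [([530.0, 167.0, 2.0], 0.96), ([430.0, 267.0, 1.0], 0.88), ([650.0, 200.0, 2.0], 0.74)]
scene packed_jar [([545.0, 25.0, 16.0], 0.82)]
scene amber_bottle [([574.0, 303.0, 0.0], 0.67)]
scene lid_hinge [([593.0, -44.0, 47.0], 0.89)]
scene lid_front_edge [([665.0, -57.0, 146.0], 0.74)]
scene lid_slot [([636.0, -53.0, 186.0], 0.58), ([548.0, 24.0, 17.0], 0.46), ([436.0, 270.0, -2.0], 0.2)]
scene turnbutton_top [([442.0, -18.0, 70.0], 0.73)]
side carrier [([540.0, -32.0, -2.0], 0.98)]
side empty_bay [([526.0, -91.0, 14.0], 0.63)]
side loose_jar [([646.0, 206.0, 2.0], 0.87), ([437.0, 266.0, -0.0], 0.71), ([529.0, 164.0, 5.0], 0.65)]
side packed_jar [([546.0, 29.0, 8.0], 0.76)]
side amber_bottle [([572.0, 305.0, 3.0], 0.81)]
side lid_hinge [([587.0, -45.0, 49.0], 0.68)]
side lid_front_edge [([662.0, -60.0, 140.0], 0.6)]
side lid_slot [([632.0, -53.0, 196.0], 0.72)]
side turnbutton_top [([448.0, -16.0, 77.0], 0.57)]
```

View pics/a.png

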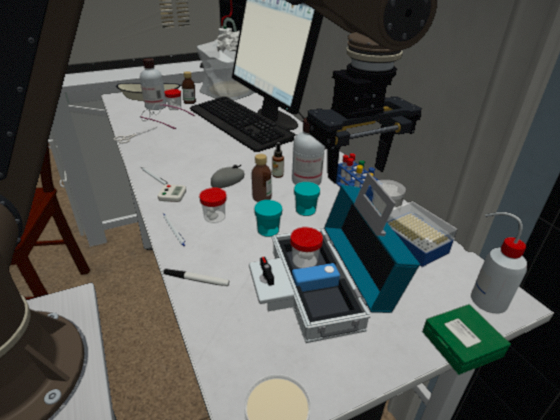

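View pics/b.png

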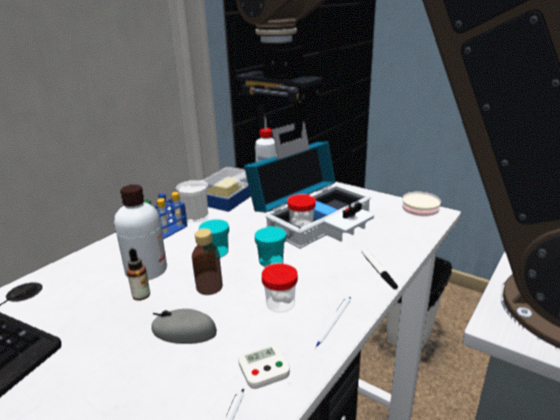

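The scene picture shows these candidates for the loose jar: red-lid jar at (213,203), turquoise jars at (268,217) and (307,198), the packed red-lid jar at (306,243), and a small far red-capped item at (173,97). By its description it is the red-lid jar at (213,203), side view (280,285). The amber bottle is at (262,178), the turnbutton at (267,270), and the lid stands open at (370,240).

Run:
```python
from h import *
from scipy.optimize import least_squares
def circ(P,R):
    f=lambda q:np.hypot(P[:,0]-q[0],P[:,1]-q[1])-R
    m=P.mean(0);return least_squares(f,m[:2],loss='soft_l1').x
for cam in('scene','side'):
    p,d,c=shot(cam);W=cloud(c,d);p=p.astype(int);r,g,b=p[...,0],p[...,1],p[...,2]
    red=(r>110)&(g<70)&(b<70)&(d>0)
    for nm,(x,y) in dict(loose=(433,267),packed=(545,27)).items():
        m=red&(np.hypot(W[...,0]-x,W[...,1]-y)<60)
        Q=W[m];zt=np.percentile(Q[:,2],90);T=Q[Q[:,2]>zt-4];
        print(cam,nm,m.sum(),'ztop',zt.round(1),'top bbox ctr',((np.percentile(T,2,axis=0)+np.percentile(T,98,axis=0))/2).round(1),'size',np.ptp(T,axis=0).round())
    # button
    m=(p.max(-1)<60)&(d>0)&(np.hypot(W[...,0]-445,W[...,1]+17)<50)&(W[...,2]>64)&(W[...,2]<82)
    Q=W[m]; (ct,sz,an)=cv2.minAreaRect(Q[:,:2].astype(np.float32)); print('button',m.sum(),ct,sz,an,np.median(Q[:,2]),np.percentile(Q[:,2],[5,95]))
    # carrier rim
    m=(d>0)&(abs(W[...,2]-46)<4)&(np.hypot(W[...,0]-538,W[...,1]+33)<150)&(p.min(-1)>110)&(W[...,1]<140)
    print('rim',m.sum(),np.median(W[m][:,2]),cv2.minAreaRect(W[m][:,:2].astype(np.float32)))
    # rear wall / lid teal
    m=(d>0)&(b>r+40)&(g>r+30)&(abs(W[...,0]-620)<120)&(abs(W[...,1]+50)<150)&(W[...,2]>60)
    Q=W[m];cen=Q.mean(0);u,s,vt=np.linalg.svd(Q-cen,full_matrices=False);print('teal',m.sum(),cen.round(),vt.round(3),Q.min(0).round(),Q.max(0).round())
x=shot('scene')[0][150:330,190:430];cv2.imwrite('pics/c.png',cv2.resize(x[:,:,::-1],None,fx=3.3,fy=3.3,interpolation=cv2.INTER_CUBIC))
```

```text
scene loose 316 ztop 68.7 top bbox ctr [431.8 265.1  67.3] size [60. 62.  5.]
scene packed 489 ztop 82.3 top bbox ctr [545.7  24.5  81. ] size [62. 59.  5.]
button 146 (441.34259033203125, -18.5618839263916) (54.60004425048828, 13.551126480102539) 84.55052185058594 74.39073476300237 [65.59447159 76.42145671]
rim 2297 46.90465261248562 ((504.5484313964844, -28.067718505859375), (246.5598907470703, 176.96533203125), 78.2370376586914)
teal 2167 [619. -97. 123.] [[ 0.184  0.983 -0.02 ]
 [-0.28   0.033 -0.959]
 [-0.942  0.182  0.282]] [ 569. -176.   60.] [681.  66. 185.]
side loose 753 ztop 67.6 top bbox ctr [432.8 272.8  66.4] size [60. 57.  5.]
side packed 375 ztop 81.9 top bbox ctr [545.5  32.6  80.4] size [59. 58.  5.]
button 85 (444.33282470703125, -11.419866561889648) (57.08567428588867, 15.657822608947754) 89.56525421142578 70.00682149168813 [64.47280207 74.9641897 ]
rim 1191 46.45439579025674 ((510.3434753417969, -24.380767822265625), (255.8887481689453, 192.7001190185547), 72.71063995361328)
teal 1049 [629. -35. 114.] [[ 0.206  0.978  0.016]
 [ 0.22  -0.062  0.973]
 [ 0.953 -0.197 -0.228]] [ 571. -172.   60.] [682.  73. 155.]
```

View pics/c.png

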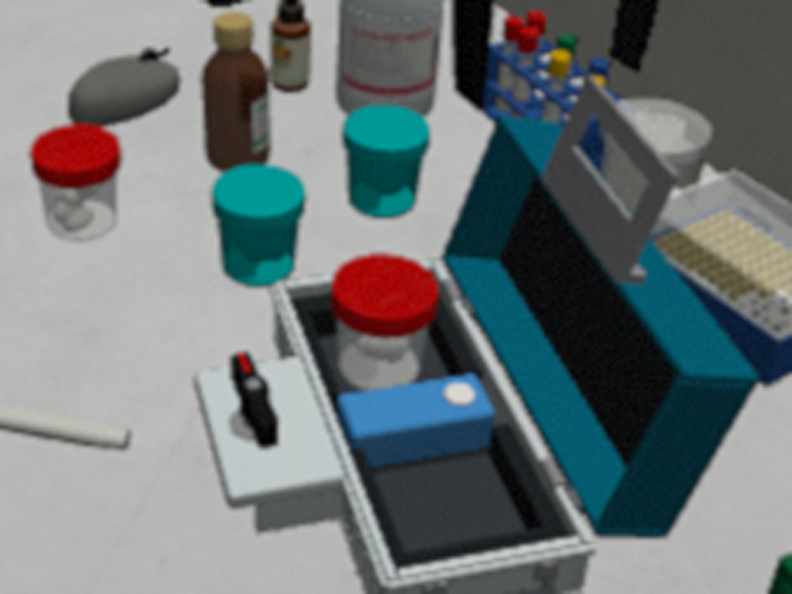

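The crop confirms the clear jar with red lid (crop 77,180) as the loose one. The empty bay is at crop (470,500), the lid stands open behind it, and the button is in line with y.

Run:
```python
from h import *
p,d,c=shot('wrist','w1.png');T=np.linalg.inv(c['world_to_cam']);print('cam pos',T[:3,3].round(),'look',-T[:3,2].round(2),'up',T[:3,1].round(2),state()['eef_pos'])
p2,d2,c2=shot('scene');W=cloud(c2,d2)
for x in range(620,800,20): print(x,[int(np.nanmax(W[...,2][(d2>0)&(abs(W[...,0]-x)<10)&(abs(W[...,1]-y)<15)],initial=-99)) for y in range(-140,81,30)])
```

```text
cam pos [626.  81. 385.] look [-0.   -0.29 -0.96] up [ 0.    0.96 -0.29] [6.24990147e+02 2.95818261e-02 2.14645886e+02]
620 [153, 218, 501, 500, 431, 446, 447, 112]
640 [148, 148, 500, 499, 431, 208, 155, 154]
660 [3, 142, 499, 498, 428, 268, 151, 151]
680 [3, 2, -99, 334, 337, 337, 336, 146]
700 [3, 3, -99, 335, 337, 337, 337, -99]
720 [3, 3, 2, -99, 336, 336, 336, -99]
740 [3, 3, 3, -99, -99, -99, -99, -99]
760 [3, 3, 69, 70, 71, 70, 69, -99]
780 [3, 3, 70, 71, 71, 70, 71, 84]
```

View pics/w1.png

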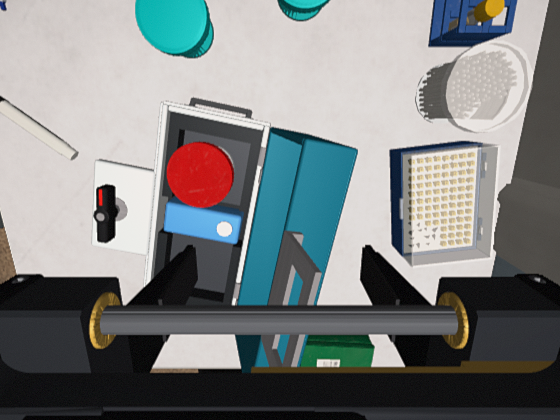

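The wrist view shows the packed jar at (200,174), cold pack (202,220), button (105,212), empty bay below at (195,275), and the lid plate at (295,290). I'll measure these, then start moving.

```bash
cat >> h.py <<'E'
def measure():
    p,d,c=shot('wrist');W=cloud(c,d);p=p.astype(int);r,g,b=p[...,0],p[...,1],p[...,2]
    red=((r>110)&(g<70)&(b<70)&(d>0)&(W[...,2]>55)&(W[...,2]<90)).astype(np.uint8)
    n,l,s,_=cv2.connectedComponentsWithStats(red)
    for i in range(1,n):
        if s[i,4]>800:
            Q=W[l==i];zt=np.median(Q[:,2]);T=Q[abs(Q[:,2]-zt)<3]
            print('red top',T[:,:2].shape[0],np.round(cv2.minEnclosingCircle(T[:,:2].astype(np.float32)),1) if 0 else (np.percentile(T,[1,99],axis=0).mean(0).round(1),np.ptp(T,axis=0).round()),'bbox',s[i])
    m=(p.max(-1)<70)&(d>0)&(W[...,2]>68)&(W[...,2]<80)&(np.hypot(W[...,0]-443,W[...,1]+16)<45)
    if m.sum()>50: print('button',m.sum(),cv2.minAreaRect(W[m][:,:2].astype(np.float32)),np.median(W[m][:,2]))
    m=(b>r+60)&(b>g+30)&(d>0)&(abs(W[...,2]-42)<5)&(np.hypot(W[...,0]-535,W[...,1]+32)<60)
    if m.sum()>300: print('pack',m.sum(),cv2.minAreaRect(W[m][:,:2].astype(np.float32)),np.median(W[m][:,2]))
    m=(d>0)&(abs(W[...,2]-46)<4)&(p.min(-1)>120)&(np.hypot(W[...,0]-443,W[...,1]+16)<75)&(W[...,0]<475)
    if m.sum()>300: print('shelf',m.sum(),cv2.minAreaRect(W[m][:,:2].astype(np.float32)))
E
python3 -c "
from h import *
measure()"
```

```text
red top 3327 (array([550.5,  27.3,  79.9]), array([63., 62.,  6.])) bbox [ 167  142   67   66 3383]
button 615 ((447.9390563964844, -14.305530548095703), (57.76485061645508, 15.523324012756348), 76.85545349121094) 73.56991518506095
pack 2056 ((539.71533203125, -33.95997619628906), (35.328182220458984, 85.91877746582031), 78.41752624511719) 41.880243831982
shelf 3049 ((453.02618408203125, -23.756671905517578), (114.12969207763672, 65.4588623046875), 78.72944641113281)
```

Emit:
arm_command:
  rows:
    - [[0.15,0,-0.1],0]
    - [[0.15,-0.12,0],0]
    - [[0.16,-0.12,0],0]
    - [[0.16,-0.12,0],0]
    - [[0.16,-0.12,0],0]
  claw: 1

```text
t: 1.8
eef_pos: [503.7, 196.3, 239.8]
tcp_rot: [3.141, -0.0, 1.57]
ft_force: [0.9, 0.2, -0.0]
opening: 1.001
grip_force: 0.0
```

Emit:
arm_command:
  rows:
    - [[0.1,-0.1,0],0]
    - [[0,0,0],-0.047]
    - [[0,0,0],-0.047]
    - [[0,0,0],-0.047]
    - [[0,0,0],-0.047]

```text
t: 2.3
eef_pos: [479.9, 220.2, 239.8]
tcp_rot: [3.141, 0.0, 2.168]
ft_force: [-0.2, -0.1, -0.2]
opening: 0.999
grip_force: 0.0
```

Emit:
arm_command:
  rows:
    - [[0,0,0],-0.047]
    - [[0,0,0],-0.047]
    - [[0,0,0],-0.047]
    - [[0,0,0],-0.047]
    - [[0,0,0],-0.047]

```text
t: 2.8
eef_pos: [480.0, 220.0, 239.7]
tcp_rot: [3.142, 0.0, 2.906]
ft_force: [-0.6, 0.3, -0.1]
opening: 0.999
grip_force: 0.0
```

```bash
python3 -c "
from h import *
measure()
shot('wrist','w2.png');print(state()['eef_pos'])"
```

```text
red top 2765 (array([435.2, 267.2,  65.9]), array([61., 62.,  5.])) bbox [ 283  112   60   60 2767]
red top 850 (array([542.5,  34. ,  79.7]), array([46., 47.,  5.])) bbox [108 266  44  39 852]
button 485 ((447.7735290527344, -14.680583953857422), (59.568756103515625, 14.639481544494629), 78.0387954711914) 73.74914296300335
pack 815 ((519.7432250976562, -28.794233322143555), (35.32177734375, 39.56300354003906), 78.90328216552734) 41.94186430160727
shelf 2711 ((454.31793212890625, -22.691024780273438), (112.56736755371094, 63.23033905029297), 78.9007797241211)
[480.03618257 220.0187554  239.69627525]
```

View pics/w2.png

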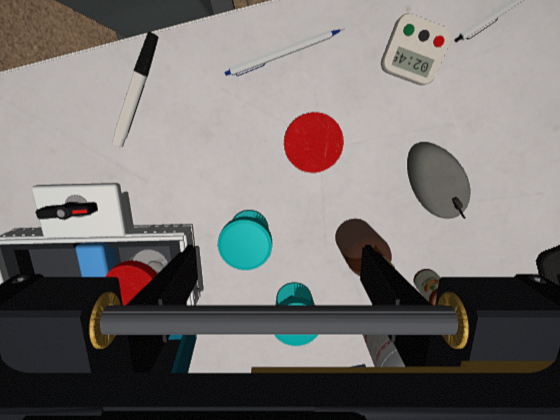

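The wrist picture shows the loose jar (313,142) isolated, with the turquoise jars at (245,243) and (295,310) and the amber bottle at (365,245).

Emit:
arm_command:
  rows:
    - [[0,0,0],-0.0115]
    - [[0.107,0.075,0],0]
    - [[0.106,0.074,0],0]
    - [[0,0,0.16],0]
    - [[0,0,0.16],0]

```text
t: 3.4
eef_pos: [435.4, 268.3, 159.7]
tcp_rot: [3.14, 0.003, 2.932]
ft_force: [0.4, -0.1, -0.3]
opening: 0.995
grip_force: 0.0
```

Emit:
arm_command:
  rows:
    - [[0,0,0.15],0]
    - [[0,0,0.1],0]
    - [[0,0,0],0]
    - [[0,0,0],0]
    - [[0,0,0],0]

```text
t: 3.9
eef_pos: [436.2, 267.7, 98.6]
tcp_rot: [3.14, 0.002, 2.934]
ft_force: [-0.5, -0.8, -0.3]
opening: 0.998
grip_force: 0.0
```

```bash
python3 -c "
from h import *
measure()
print(state()['eef_pos'],state()['tcp_rot'],state()['ft_force'])"
```

```text
red top 6189 (array([435.2, 267.9,  65.9]), array([62., 62.,  5.])) bbox [ 233  194   92   86 6191]
[436.18618421 267.6579516   98.61244655] [3.14014884e+00 2.08952020e-03 2.93468194e+00] [0.89289598 0.28169081 0.56073907]
```

Emit:
arm_command:
  rows:
    - [[0.004,0,0.1],0]
    - [[0,0,0.1],0]
    - [[0,0,0.046],0]
    - [[0,0,0],0]
    - [[0,0,0],0]

```text
t: 4.45
eef_pos: [435.0, 267.8, 36.5]
tcp_rot: [3.141, 0.001, 2.936]
ft_force: [0.1, 1.0, 0.2]
opening: 1.001
grip_force: 0.0
```

Emit:
arm_command:
  rows:
    - [[0,0,0],0]
    - [[0,0,0],0]
    - [[0,0,0],0]
    - [[0,0,0],0]
    - [[0,0,0],0]
  claw: 0

```text
t: 4.95
eef_pos: [434.6, 267.6, 35.8]
tcp_rot: [3.141, 0.0, 2.936]
ft_force: [-0.4, -0.7, 0.3]
opening: 0.635
grip_force: 21.4
```

Emit:
arm_command:
  rows:
    - [[0,0,0],0]
    - [[0,0,-0.02],0]
    - [[0,0,-0.1],0]
    - [[0,0,-0.16],0]
    - [[0,0,-0.16],0]

```text
t: 5.45
eef_pos: [434.0, 267.3, 146.8]
tcp_rot: [-3.141, -0.001, 2.936]
ft_force: [-0.1, 1.0, -0.9]
opening: 0.626
grip_force: 30.0
```

Emit:
arm_command:
  rows:
    - [[-0.04,-0.08,0],0]
    - [[-0.07,-0.14,0],0]
    - [[-0.075,-0.15,0],0]
    - [[-0.075,-0.15,0],0]
    - [[-0.075,-0.15,0],0]

```text
t: 5.95
eef_pos: [482.3, 85.0, 146.0]
tcp_rot: [3.142, 0.0, 2.936]
ft_force: [0.2, 1.2, -1.5]
opening: 0.631
grip_force: 30.0
```

Emit:
arm_command:
  rows:
    - [[-0.075,-0.15,0],0]
    - [[-0.075,-0.15,0],0]
    - [[-0.075,-0.15,0],0]
    - [[-0.06,-0.12,0],0]
    - [[-0.043,-0.091,0],0]

```text
t: 6.45
eef_pos: [529.0, -94.2, 145.8]
tcp_rot: [-3.142, 0.0, 2.934]
ft_force: [0.5, 0.5, -0.8]
opening: 0.626
grip_force: 30.0
```

Emit:
arm_command:
  rows:
    - [[0,0,0],0]
    - [[0,0,0],0]
    - [[0,0,0],0]
    - [[0,0,0],0]
    - [[0,0,0],0]

```text
t: 6.95
eef_pos: [528.7, -91.2, 145.8]
tcp_rot: [3.142, 0.0, 2.937]
ft_force: [-0.1, -0.6, -1.6]
opening: 0.63
grip_force: 30.0
```

Run:
```python
from h import *
measure();s=state();print(s['eef_pos'],s['tcp_rot'],s['opening'])
shot('wrist','w3.png')
p,d,c=shot('side');W=cloud(c,d)
for cam in('scene','side'):
  shot(cam)
  for l in('empty_bay','loose_jar'): print(cam,l,[(np.round(r['position']).tolist(),round(r['confidence'],2)) for r in models.mark_of(cam,l)][:4])
```

```text
red top 4938 (array([549.9,  26.3,  79.8]), array([63., 63.,  5.])) bbox [ 393  180   82   78 4952]
button 1193 ((446.6607360839844, -16.27022933959961), (58.9218635559082, 15.768454551696777), 87.50484466552734) 73.75140578996078
pack 2743 ((538.8842163085938, -34.42709732055664), (35.501644134521484, 83.87352752685547), 78.4595947265625) 41.77682553998676
shelf 7300 ((451.8741760253906, -23.550872802734375), (114.68766021728516, 64.22034454345703), 80.43370819091797)
[528.75078942 -91.37680401 145.76300005] [3.14155422e+00 1.36065905e-04 2.93678584e+00] 0.6268373258657495
scene empty_bay [([525.0, -95.0, 16.0], 0.91)]
scene loose_jar [([529.0, -90.0, 115.0], 0.94), ([648.0, 204.0, 2.0], 0.85), ([525.0, 166.0, 1.0], 0.63)]
side empty_bay [([527.0, -93.0, 16.0], 0.66)]
side loose_jar [([647.0, 203.0, -3.0], 0.91), ([528.0, -92.0, 113.0], 0.84), ([530.0, 168.0, 5.0], 0.6)]
```

View pics/w3.png

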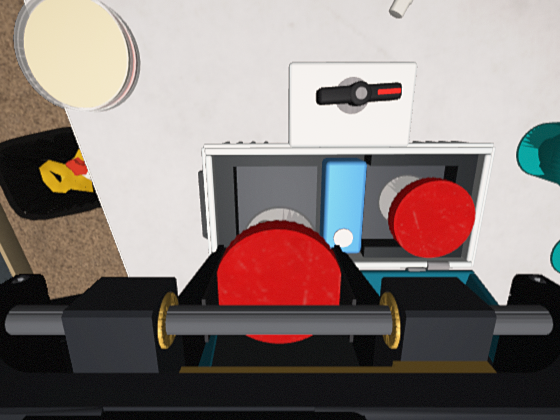

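The picture shows the held jar level over the empty bay (280,285), with the packed jar at (432,218) undisturbed and the button (358,93) in line. I'll lower the jar.

Emit:
arm_command:
  rows:
    - [[0.006,-0.005,0.05],0]
    - [[0,0,0.1],0]
    - [[0,0,0.1],0]
    - [[0,0,0.06],0]
    - [[0,0,0.04],0]

```text
t: 7.9
eef_pos: [526.8, -92.9, 57.0]
tcp_rot: [3.141, -0.001, 2.936]
ft_force: [0.9, 0.7, -0.6]
opening: 0.627
grip_force: 30.0
```

Emit:
arm_command:
  rows:
    - [[0,0,0.012],0]
    - [[0,0,0.012],0]
    - [[0,0,0.006],0]
    - [[0,0,0],0]
    - [[0,0,0],0]

```text
t: 8.4
eef_pos: [527.3, -93.0, 51.1]
tcp_rot: [-3.142, 0.001, 2.936]
ft_force: [-0.2, -0.9, -2.2]
opening: 0.629
grip_force: 30.0
```

Emit:
arm_command:
  rows:
    - [[0,0,0.005],0]
    - [[0,0,0],0]
    - [[0,0,0],0]
    - [[0,0,0],0]
    - [[0,0,0],0]

```text
t: 8.9
eef_pos: [527.4, -93.0, 49.7]
tcp_rot: [-3.142, 0.001, 2.936]
ft_force: [0.4, 1.0, 5.6]
opening: 0.624
grip_force: 30.0
```

Emit:
arm_command:
  rows:
    - [[0,0,0],0]
    - [[0,0,0],0]
    - [[0,0,0],0]
    - [[0,0,0],0]
    - [[0,0,0],0]
  claw: 0.9

```text
t: 9.4
eef_pos: [527.0, -92.9, 49.3]
tcp_rot: [3.142, -0.0, 2.936]
ft_force: [0.8, -0.1, -0.8]
opening: 0.896
grip_force: 0.0
```

Emit:
arm_command:
  rows:
    - [[0,0,-0.02],0]
    - [[0,0,-0.1],0]
    - [[0,0,-0.15],0]
    - [[0,0,-0.18],0]
    - [[0,0,-0.18],0]

```text
t: 9.9
eef_pos: [526.6, -92.9, 208.9]
tcp_rot: [3.142, -0.0, 2.936]
ft_force: [1.6, -0.0, -0.1]
opening: 0.901
grip_force: 0.0
```

Emit:
arm_command:
  rows:
    - [[0,0,-0.17],0]
    - [[0,0,-0.12],0]
    - [[0,0,0],0]
    - [[0,0,0],0]
    - [[0,0,0],0]
  claw: 0

```text
t: 10.4
eef_pos: [526.5, -92.8, 278.4]
tcp_rot: [3.141, -0.002, 2.936]
ft_force: [-0.2, 0.1, 0.1]
opening: 0.535
grip_force: 0.0
```

Run:
```python
from h import *
measure();s=state();print(s['eef_pos'],s['tcp_rot'],s['opening'],s['ft_force'])
# lid geometry in carrier frame
C=np.array([539.3,-33.4,0]);a=-0.2;R=np.array([[np.cos(a),-np.sin(a),0],[np.sin(a),np.cos(a),0],[0,0,1]])
for cam in('scene','side'):
    p,d,c=shot(cam);L=(cloud(c,d)-C)@R;q=p.astype(int)
    m=(d>0)&(q[...,2]>q[...,0]+40)&(q[...,1]>q[...,0]+30)&(abs(L[...,1])<125)&(L[...,0]>50)&(L[...,0]<170)&(L[...,2]>50)
    Q=L[m];print(cam,m.sum())
    for z in range(60,170,15):
        k=abs(Q[:,2]-z)<7
        if k.sum()>5: print(z,np.percentile(Q[k,0],[2,50,98]).round())
    g=(d>0)&(abs(L[...,1])<52)&(L[...,2]>158)&(L[...,2]<235)&(L[...,0]>40)&(L[...,0]<130)&(q.max(-1)-q.min(-1)<25)&(q.min(-1)>60)
    Q=L[g];print('plate',g.sum(),[(z,np.median(Q[abs(Q[:,2]-z)<5,0]).round()) for z in range(160,235,10)])
```

```text
red top 2235 (array([550.3,  26.4,  79.7]), array([63., 62.,  6.])) bbox [ 355  160   55   54 2261]
red top 2178 (array([528.6, -92.6,  79.7]), array([62., 62.,  5.])) bbox [ 253  163   53   53 2221]
button 414 ((446.5796813964844, -16.155508041381836), (58.40951156616211, 14.774004936218262), 87.65435791015625) 73.7330261371886
pack 701 ((539.6160278320312, -34.51024627685547), (35.450740814208984, 85.26946258544922), 78.36053466796875) 41.29831918907843
shelf 3298 ((452.97357177734375, -23.24945068359375), (113.03779602050781, 65.19380950927734), 78.87545013427734)
[526.60345619 -92.82208562 278.20450974] [ 3.14136298e+00 -2.12902566e-03  2.93580879e+00] 0.49344279931887175 [ 0.09988754 -0.93855147 -0.40507205]
scene 2837
60 [53. 59. 94.]
75 [58. 78. 99.]
90 [ 63.  83. 103.]
105 [ 67.  87. 107.]
120 [ 72.  88. 112.]
135 [ 75.  91. 118.]
150 [ 79.  99. 120.]
165 [82. 83. 85.]
plate 902 [(160, np.float64(82.0)), (170, np.float64(84.0)), (180, np.float64(87.0)), (190, np.float64(90.0)), (200, np.float64(93.0)), (210, np.float64(95.0)), (220, np.float64(98.0)), (230, np.float64(nan))]
side 1239
60 [55. 71. 94.]
75 [ 61.  79. 103.]
90 [ 65.  83. 107.]
105 [ 69.  87. 108.]
120 [ 72.  90. 110.]
135 [ 77.  95. 118.]
150 [ 81.  88. 121.]
plate 643 [(160, np.float64(85.0)), (170, np.float64(87.0)), (180, np.float64(90.0)), (190, np.float64(93.0)), (200, np.float64(96.0)), (210, np.float64(98.0)), (220, np.float64(99.0)), (230, np.float64(nan))]
  return _methods._mean(a, axis=axis, dtype=dtype,
  ret = ret.dtype.type(ret / rcount)
```

Emit:
arm_command:
  rows:
    - [[-0.12,0.06,0],0]
    - [[-0.12,0.06,0],0]
    - [[-0.12,0.06,0],0]
    - [[-0.1,0.05,0],0]
    - [[-0.031,0.012,0],0]

```text
t: 11.05
eef_pos: [661.2, -58.0, 277.7]
tcp_rot: [3.141, -0.002, 2.937]
ft_force: [-0.4, 0.0, -0.5]
opening: 0.02
grip_force: 0.0
```

Emit:
arm_command:
  rows:
    - [[0,0,0],0]
    - [[0,0,0.1],0]
    - [[0,0,0.14],0]
    - [[0,0,0.14],0]
    - [[0,0,0.06],0]

```text
t: 11.55
eef_pos: [657.2, -59.1, 166.4]
tcp_rot: [-3.141, -0.004, 2.935]
ft_force: [0.6, 0.1, -0.0]
opening: 0.001
grip_force: 0.0
```

Run:
```python
from h import *
s=state();print(s['eef_pos'],s['opening'],s['ft_force'])
C=np.array([539.6,-33.6]);a=-.202;d=s['eef_pos'][:2]-C
print(d@[np.cos(a),np.sin(a)],d@[-np.sin(a),np.cos(a)])
shot('side','s4.png')
```

```text
[657.17788231 -59.07983089 166.42312451] 0.0005669170965447043 [ 0.63084124  0.08327225 -0.02523956]
120.29919872286493 -1.37221598202939
```

View pics/s4.png

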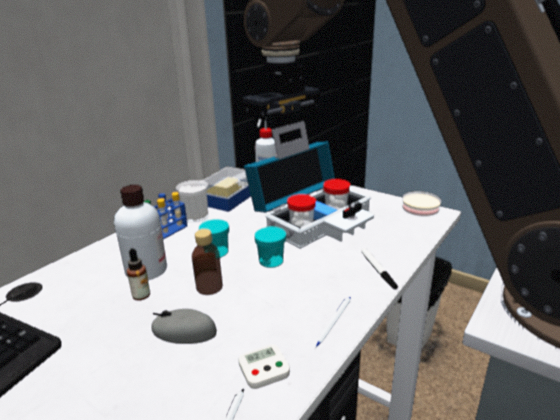

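Both jars stand in their bays (301,205 and 337,188), and the gripper is behind the open lid's plate (290,135). Next I'll push the lid over.

Emit:
arm_command:
  rows:
    - [[0.047,0.005,0.003],0]
    - [[0.047,0,0.003],0]
    - [[0.047,0,0.003],0]
    - [[0.047,0,0.003],0]
    - [[0.047,0,0.002],0]

```text
t: 12.1
eef_pos: [602.0, -46.1, 167.4]
tcp_rot: [-3.142, 0.003, 2.935]
ft_force: [4.1, -1.0, 2.9]
opening: 0.005
grip_force: 1.7
```

Emit:
arm_command:
  rows:
    - [[0.048,0,-0.001],0]
    - [[0.048,0,-0.001],0]
    - [[0.048,0,0.007],0]
    - [[0.049,0,0.011],0]
    - [[0,0,0],0]

```text
t: 12.6
eef_pos: [553.3, -35.4, 162.1]
tcp_rot: [-3.142, -0.001, 2.936]
ft_force: [-0.2, 0.2, -0.2]
opening: 0.004
grip_force: 0.0
```

```bash
cat >> h.py <<'E'
def where():
    s=state();C=np.array([539.6,-33.6]);a=-.202;d=s['eef_pos'][:2]-C
    print('carrier xyz',(d@[np.cos(a),np.sin(a)]).round(1),(d@[-np.sin(a),np.cos(a)]).round(1),s['eef_pos'][2].round(1),'yaw',s['tcp_rot'],'F',s['ft_force'].round(1),s['t'])
def lidpts():
    C=np.array([539.6,-33.6,0]);a=-0.202;R=np.array([[np.cos(a),-np.sin(a),0],[np.sin(a),np.cos(a),0],[0,0,1]])
    for cam in('scene','side'):
        p,d,c=shot(cam);L=(cloud(c,d)-C)@R;q=p.astype(int)
        m=(d>0)&(q[...,2]>q[...,0]+40)&(q[...,1]>q[...,0]+30)&(abs(L[...,1])<125)&(L[...,0]>-90)&(L[...,0]<170)&(L[...,2]>50)&(L[...,2]<200)&(q[...,1]>q[...,2]*.75)
        print(cam,m.sum(),np.percentile(L[m],[1,99],axis=0).round())
E
python3 -c "
from h import *
where();lidpts()"
```

```text
carrier xyz 13.8 1.0 162.1 yaw [-3.14157964e+00 -1.35991412e-03  2.93581372e+00] F [-0.2  0.2 -0.2] 12.6
scene 2352 [[   4. -122.   62.]
 [  78.  112.  166.]]
side 2150 [[   6. -116.   53.]
 [  86.  121.  166.]]
```

Emit:
arm_command:
  rows:
    - [[0.05,0,0.026],0]
    - [[0.047,0,0.028],0]
    - [[0.042,0,0.029],0]
    - [[0.041,0,0.032],0]
    - [[0,0,0],0]

```text
t: 13.2
eef_pos: [510.2, -26.4, 132.6]
tcp_rot: [3.142, -0.002, 2.936]
ft_force: [0.4, 0.1, -0.3]
opening: 0.006
grip_force: 0.0
```

Emit:
arm_command:
  rows:
    - [[0.036,0,0.039],0]
    - [[0.033,0,0.04],0]
    - [[0.026,0,0.046],0]
    - [[0.024,0,0.048],0]
    - [[0,0,0],0]

```text
t: 13.7
eef_pos: [480.3, -20.2, 88.9]
tcp_rot: [-3.141, -0.005, 2.936]
ft_force: [-7.8, 0.3, -0.4]
opening: 0.003
grip_force: 3.3
```

```bash
python3 -c "
from h import *
where();lidpts();shot('scene','s5.png')"
```

```text
carrier xyz -60.8 1.3 88.9 yaw [-3.14148274 -0.00498992  2.93577825] F [-7.8  0.3 -0.4] 13.7
scene 3642 [[ -52. -122.   61.]
 [  58.  107.  115.]]
side 1889 [[ -52. -112.   63.]
 [  58.  122.  116.]]
```

View pics/s5.png

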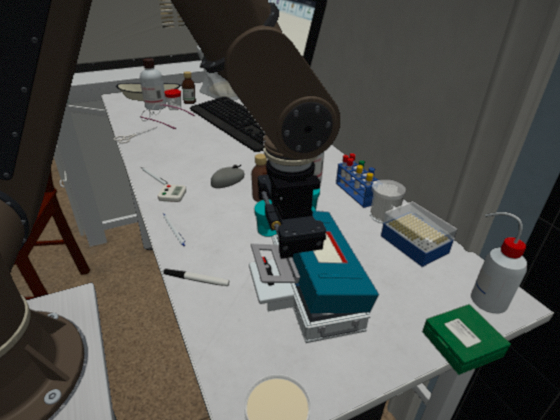

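The lid is nearly shut, its slotted plate over the button (270,262). Continue down.

Emit:
arm_command:
  rows:
    - [[0.015,0,0.035],0]
    - [[0.012,0,0.037],0]
    - [[0.007,0,0.04],0]
    - [[0.003,0,0.036],0]
    - [[0,0,0],0]

```text
t: 14.35
eef_pos: [473.2, -18.6, 52.3]
tcp_rot: [3.142, -0.001, 2.936]
ft_force: [-2.3, 0.8, -1.5]
opening: 0.003
grip_force: 1.0
```

```bash
python3 -c "
from h import *
where();lidpts()"
```

```text
carrier xyz -68.1 1.3 52.3 yaw [ 3.14157104e+00 -8.94082135e-04  2.93574594e+00] F [-2.3  0.8 -1.5] 14.35
scene 3936 [[ -58. -122.   54.]
 [  49.  109.   95.]]
side 1947 [[ -58. -111.   55.]
 [  48.  121.   95.]]
```

Press a bit further until the force shows contact with the shelf.

Emit:
arm_command:
  rows:
    - [[0.003,0,0.005],0]
    - [[0,0,0.005],0]
    - [[0,0,0.004],0]
    - [[0,0,0],0]
    - [[0,0,0],0]

```text
t: 14.95
eef_pos: [472.9, -18.5, 50.9]
tcp_rot: [3.142, 0.003, 2.936]
ft_force: [-4.8, 1.0, 21.3]
opening: 0.005
grip_force: 10.6
```

Emit:
arm_command:
  rows:
    - [[0,0,-0.03],0]
    - [[0,0,-0.15],0]
    - [[0,0,-0.19],0]
    - [[0,0,-0.19],0]
    - [[0,0,-0.06],0]

```text
t: 15.45
eef_pos: [473.6, -18.6, 209.1]
tcp_rot: [3.141, 0.007, 2.936]
ft_force: [0.0, -0.7, -0.2]
opening: 0.003
grip_force: 0.0
```

Emit:
arm_command:
  rows:
    - [[0,0,0],0.046]
    - [[0,0,0],0.046]
    - [[0,0,0],0.046]
    - [[0,0,0],0.046]
    - [[0,0,0],0.046]
  claw: 0.35

```text
t: 15.95
eef_pos: [472.4, -18.4, 204.9]
tcp_rot: [3.141, 0.001, 2.207]
ft_force: [-0.7, 0.3, -0.9]
opening: 0.334
grip_force: 0.0
```

Emit:
arm_command:
  rows:
    - [[0,0,0],0.046]
    - [[0,0,0],0.046]
    - [[0,0,0],0.046]
    - [[0,0,0],0.046]
    - [[0,0,0],0.046]

```text
t: 16.45
eef_pos: [472.4, -18.4, 204.8]
tcp_rot: [3.141, 0.0, 1.485]
ft_force: [0.2, -0.4, -0.3]
opening: 0.35
grip_force: 0.0
```

Emit:
arm_command:
  rows:
    - [[0,0,0],0.04]
    - [[0,0,0],0]
    - [[0,0,0],0]
    - [[0,0,0],0]
    - [[0,0,0],0]

```text
t: 16.95
eef_pos: [472.2, -18.4, 204.5]
tcp_rot: [3.141, 0.0, 1.367]
ft_force: [0.7, 0.9, 0.1]
opening: 0.348
grip_force: 0.0
```

```bash
python3 -c "
from h import *
where();print(state()['eef_pos'],state()['opening']);measure();lidpts();shot('wrist','w6.png')
p,d,c=shot('scene');p,d,c=shot('wrist');L=cloud(c,d);
for l in ('turnbutton_top','lid_slot'):print(l,models.mark_of('wrist',l)[:1])"
```

```text
carrier xyz -69.1 1.3 204.5 yaw [3.14135413e+00 2.60280102e-06 1.36672806e+00] F [0.7 0.9 0.1] 16.95
[472.17422707 -18.42279816 204.46034631] 0.3477707258484077
button 586 ((451.91241455078125, -18.935138702392578), (54.01424789428711, 49.045475006103516), 52.110809326171875) 73.7670008426289
shelf 971 ((445.4923400878906, -23.442058563232422), (122.63825225830078, 59.74079895019531), 88.62726593017578)
scene 4795 [[ -58. -122.   56.]
 [  49.  114.   95.]]
side 2646 [[ -57. -114.   55.]
 [  50.  122.   95.]]
turnbutton_top [{'position': [443.4, -18.4, 75.5], 'confidence': 0.85}]
lid_slot [{'position': [448.7, -15.3, 47.5], 'confidence': 0.71}]
```

View pics/w6.png

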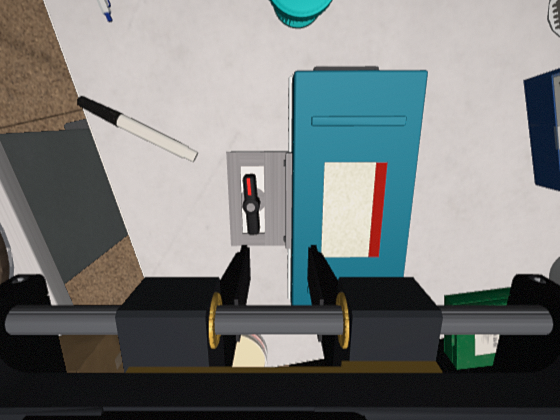

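The lid is closed and the button stands through the slot at (251,204), in line with it.

```bash
python3 -c "
from h import *
p,d,c=shot('wrist');W=cloud(c,d)
for u,v in((251,180),(251,204),(252,230)):print(px2w(c,d,u,v).round(1))
q=p.astype(int);m=np.zeros(d.shape,bool);m[165:240,240:264]=1;m&=(d>0)&(W[...,2]>69)&(W[...,2]<80)
print(cv2.minAreaRect(W[m][:,:2].astype(np.float32)))
C=np.array([539.6,-33.6,0]);a=-0.202;R=np.array([[np.cos(a),-np.sin(a),0],[np.sin(a),np.cos(a),0],[0,0,1]]);L=(W-C)@R
m=(d>0)&(L[...,0]>-50)&(L[...,0]<50)&(abs(L[...,1])<110)&(abs(L[...,2]-92)<12);Q=L[m];print(np.polyfit(Q[:,0],Q[:,2],1))
"
```

```text
[453.1  10.2  74.6]
[447.8 -12.4  75.6]
[442.4 -39.1  73.6]
((446.3581237792969, -15.543357849121094), (59.90950393676758, 16.525981903076172), 77.08680725097656)
[4.77416093e-04 9.13107900e+01]
```

Emit:
arm_command:
  rows:
    - [[-0.008,-0.104,0],0]
    - [[0,0,0.14],0]
    - [[0,0,0.15],0]
    - [[0,0,0.1],0]
    - [[0,0,0],0]

```text
t: 17.9
eef_pos: [445.0, -14.9, 104.7]
tcp_rot: [-3.137, 0.0, 1.365]
ft_force: [0.2, 0.9, 0.1]
opening: 0.352
grip_force: 0.0
```

```bash
python3 -c "
from h import *
where();print(state()['eef_pos'])"
```

```text
carrier xyz -96.5 -0.6 104.7 yaw [-3.13663920e+00  1.16976949e-04  1.36503004e+00] F [0.2 0.9 0.1] 17.9
[444.97973874 -14.85571401 104.70208444]
```

Emit:
arm_command:
  rows:
    - [[0.002,0.006,0.08],0]
    - [[0,0,0.08],0]
    - [[0,0,0.04],0]
    - [[0,0,0],0]
    - [[0,0,0],0]

```text
t: 18.4
eef_pos: [448.3, -14.9, 57.7]
tcp_rot: [3.141, -0.0, 1.365]
ft_force: [-0.2, -0.6, 0.8]
opening: 0.351
grip_force: 0.0
```

Emit:
arm_command:
  rows:
    - [[0,0,0],0]
    - [[0,0,0],0]
    - [[0,0,0],0]
    - [[0,0,0],0]
    - [[0,0,0],0]
  claw: 0

```text
t: 18.9
eef_pos: [445.4, -14.2, 57.1]
tcp_rot: [-3.136, 0.0, 1.365]
ft_force: [-10.1, 2.5, 9.4]
opening: 0.122
grip_force: 30.0
```

Emit:
arm_command:
  rows:
    - [[0,-0.004,0],0]
    - [[0,0,0],-0.03]
    - [[0,0,0],-0.03]
    - [[0,0,0],-0.03]
    - [[0,0,0],-0.03]

```text
t: 19.4
eef_pos: [445.1, -14.2, 57.1]
tcp_rot: [-3.138, -0.001, 1.746]
ft_force: [-8.0, 1.9, 7.0]
opening: 0.123
grip_force: 30.0
```

Emit:
arm_command:
  rows:
    - [[0,0,0],-0.036]
    - [[0,0,0],-0.036]
    - [[0,0,0],-0.036]
    - [[0,0,0],-0.036]
    - [[0,0,0],-0.036]

```text
t: 19.9
eef_pos: [444.7, -14.4, 57.1]
tcp_rot: [-3.139, -0.003, 2.312]
ft_force: [-9.9, -1.2, 8.7]
opening: 0.125
grip_force: 30.0
```

Emit:
arm_command:
  rows:
    - [[0,0,0],-0.036]
    - [[0,0,0],-0.036]
    - [[0,0,0],-0.036]
    - [[0,0,0],-0.036]
    - [[0,0,0],-0.03]

```text
t: 20.4
eef_pos: [444.5, -14.6, 57.1]
tcp_rot: [-3.141, -0.005, 2.859]
ft_force: [-11.1, -5.9, 8.7]
opening: 0.125
grip_force: 30.0
```

Emit:
arm_command:
  rows:
    - [[0,0,0],-0.012]
    - [[0,0,0],0]
    - [[0,0,0],0]
    - [[0,0,0],0]
    - [[0,0,0],0]

```text
t: 20.9
eef_pos: [444.5, -14.7, 57.1]
tcp_rot: [-3.141, -0.005, 2.892]
ft_force: [-11.1, -4.3, 8.3]
opening: 0.123
grip_force: 30.0
```

Emit:
arm_command:
  rows:
    - [[0,0,0],0]
    - [[0,0,0],0]
    - [[0,0,0],0]
    - [[0,0,0],0]
    - [[0,0,0],0]
  claw: 0.35

```text
t: 21.4
eef_pos: [447.0, -14.6, 56.9]
tcp_rot: [3.142, 0.0, 2.892]
ft_force: [-0.2, 0.0, 0.5]
opening: 0.35
grip_force: 0.0
```

Emit:
arm_command:
  rows:
    - [[0,0,-0.04],0]
    - [[0,0,-0.12],0]
    - [[0,0,-0.18],0]
    - [[0,0,-0.18],0]
    - [[0,0,-0.12],0]

```text
t: 21.9
eef_pos: [447.0, -14.6, 220.5]
tcp_rot: [3.141, 0.003, 2.892]
ft_force: [-0.0, -0.9, -0.1]
opening: 0.349
grip_force: 0.0
```

```bash
python3 -c "
from h import *
where();p,d,c=shot('wrist','w7.png');W=cloud(c,d)
m=(d>0)&(W[...,2]>66)&(W[...,2]<80)&(p.max(-1)<90)&(np.hypot(W[...,0]-446,W[...,1]+15)<36)
print(m.sum(),cv2.minAreaRect(W[m][:,:2].astype(np.float32)))
C=np.array([539.6,-33.6,0]);a=-0.202;R=np.array([[np.cos(a),-np.sin(a),0],[np.sin(a),np.cos(a),0],[0,0,1]]);L=(W-C)@R
m=(d>0)&(L[...,0]>-50)&(L[...,0]<50)&(abs(L[...,1])<110)&(abs(L[...,2]-92)<12);Q=L[m];print(np.polyfit(Q[:,0],Q[:,2],1))"
```

```text
carrier xyz -94.5 0.0 220.5 yaw [3.14137596 0.00317331 2.89195886] F [-0.  -0.9 -0.1] 21.9
593 ((448.3372802734375, -15.807146072387695), (15.462366104125977, 58.98530197143555), 74.62126159667969)
[1.87725243e-02 9.54449017e+01]
```

View pics/w7.png

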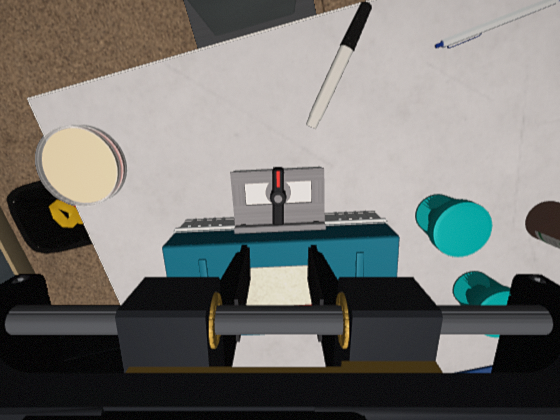

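The button now lies across the slot at (278,195) and the plate is on the shelf. I'll check the lid angle with the scene camera, where the fingers don't interfere, then hand in.

```bash
python3 -c "
from h import *
C=np.array([539.6,-33.6,0]);a=-0.202;R=np.array([[np.cos(a),-np.sin(a),0],[np.sin(a),np.cos(a),0],[0,0,1]])
ok=1
for cam in('scene','side'):
    p,d,c=shot(cam);q=p.astype(int);L=(cloud(c,d)-C)@R
    m=(d>0)&(abs(L[...,0])<50)&(abs(L[...,1])<112)&(abs(L[...,2]-91)<9)&(q[...,2]>q[...,0]+40);Q=L[m]
    f=np.polyfit(Q[:,0],Q[:,2],1);print(m.sum(),f);ok&=abs(f[0])<.03
if ok: print(env.job_done())"
```

```text
3457 [-2.03603766e-03  9.24073609e+01]
1260 [1.95553764e-03 9.23697211e+01]
the job is handed in; nothing more can be done
None
```

I handed the job in at about 22 s: the loose jar stands in the empty bay, the lid is closed flat, and the turnbutton lies across the slot. I measured these from the cameras before handing in; no verdict came back, and I did not re-measure the amber bottle, though the arm never went near it.

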